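# Load a limewood blank under a spring hold-down flap

### The arm

A 6-joint arm with a two-finger parallel gripper is mounted at the origin on a cart in front of the work surface, level with it; the furniture and walls round the work are solid. World frame = base frame: x ahead of the robot, y to its left, z up, the work surface at z = 0. Lengths are in m, angles in rad, forces in N, time in s.
With the tool pointing down it reaches from about 0.25 to 0.725 m from the base axis. Payload 4 kg.
Tool frame: the origin (TCP) lies midway between the tips of the shut fingers; the grasp point (between the pads) lies 19 mm behind it (bot.hold_point_z is the distance from the TCP to the grasp point, in m); z points along the fingers, y is the direction in which the jaws open and shut (so a half turn about z gives the same grasp; the last joint's range is limited). The gripper opens to 85 mm and grips with 20 to 120 N. Pads are 22 mm wide; open, the fingers measure 114 mm over their backs; the gripper's body (76 mm by 85 mm) begins 54 mm behind the grasp point. The pads swing forward as they close: fully open they stand 13 mm farther back than shut.
Start: joints at [1.264, 0.241, 0.005, 1.335, 0, 1.571], TCP at [0.151, 0.477, 0.231] pointing down, gripper open.
Joint ranges: [-2.72, 2.72], [-1.05, 1.87], [-1.09, 1.28], [-1.99, 2.15], [-1.42, 1.44], [-3.14, 3.14]. Speed limits (rad/s): [2.79, 2.79, 3.14, 3.14, 3.14, 3.14].

### API

Orientations are given as a unit quaternion [x, y, z, w].
In Python, from workcell import bot, vision gives the robot as it stands. The module is installed in compiled form; this text tells all that it offers.
- The arm moves only by the shell command python3 -m jog 'ROWS'. ROWS is JSON, a list of rows, each an object with "claw": the opening, from 0 (shut) to 1 (fully open); "translation": the shift along the tool's x, y, z in m, a list of three; "turn": the turn, a rotation vector about the tool's x, y, z in degrees, a list of three. In form: [{"claw": claw, "translation": [x, y, z], "turn": [ax, ay, az]}, ...]. A call has 1 to 5 rows; each row is the pose to reach, as a shift and turn from the pose commanded when the call began, along the tool's axes at that moment; what a row does not reach only later rows make up. A row lasts 1/8 s, in which the tool goes at most 62.5 mm and 10.7 degrees, less where a joint would pass 70% of its speed; a pose out of reach is approached as far as the arm can. A call with a gripper value outside its range is refused whole. The fingers move at their own pace and stop on an object; the grip force is fixed at half the most. Time passes only in rows, so rows that repeat a pose let the fingers close. It gives the time, the measured TCP pose, the force and the opening at its end, in the units of the state.
- bot.get_obs(): the state, without advancing time (a new reading comes with each control period).
- vision.camera(name): name is "scene" or "top" or "wrist"; returns a dict with "image" (480x640x3 uint8, red, green, blue), "K" (3x3 intrinsics, pixels), "dist_coeffs" ([k1, k2, p1, p2, k3] as OpenCV has them; the pictures are not rectified), "R" (3x3) and "t" (3): a world point X has camera coordinates R X + t. Camera axes: x right, y down, z forward; pixel columns grow to the right and rows downward; lengths in m; the calibration is good to about 2 mm. A picture is of the moment at which its call begins. There is no depth.
- bot.job_done(): hands the job in, once; it reports no verdict.
The state is a dict: "clock": time; "joint_pos": joint angles; "joint_vel": joint speeds; "tau": joint torques, N m; "eef_pos": TCP position; "tool_rot": TCP orientation; "ft_force": force on the tool from outside, world axes, zero at the start; "ft_torque": the same for the moment, N m; "grip_width": finger opening in m.
Only numpy, scipy, OpenCV 4.12 (cv2) and the standard library are available. Lean on these libraries where they do the work, as an engineer would, in place of code of your own. Each camera call takes 0.05 s, during which the arm holds its last target. There are 200 camera calls.

### The job

Load the limewood blank into the clamping jig: with one fingertip press the red treadle bar down to hold the spring flap open, and keep holding it while the other fingertip pushes the blank along its lane, under the flap, until it is fully home against the end stop. Then draw back and let the treadle up so that the flap clamps down on the blank. Only press and push: never lift or tip the blank, and leave the finial, glue bottle, marking gauge and mug where they stand.

Things in the scene. Friction and masses are not known exactly. Their poses are not given: they have to be found in the camera images.
- jig: Clamping jig fixed to the bench; its frame: origin on the bench top, x along the lane to the end stop, away from the robot (yaw within 0.25 rad), y left, z up. Plywood base 12 mm thick, x -215 to 90, y -62 to 46 mm. The lane is its top face, 70 mm wide, centred on y = 0, between guide rails 8 mm wide, tops at z = 24 mm.
- stop_face (a point): Middle of the end stop's face, a dark wood block across the lane at x = 70 mm in the jig frame, top at z = 44 mm. The blank's front end must come to rest against it.
- hinge (a point): Middle of the flap's hinge line, which runs along the jig's x at y = -52, z = 60 mm, right of the lane, between two dark steel brackets: x -11 to -3 and 63 to 71 mm, y -60 to -44 mm, top at z = 68 mm.
- flap (a joint): Rocker of panel and treadle, rad. 0 = shut, panel bars the lane. Grows as the treadle is pressed down and the panel rises. 0.25 = panel level, resting on the blank. From 0.36 to the stop at 0.65 the blank passes; 0.5 is a good working value. The treadle needs about 2 N to start, 6 N at 0.5; let go, it springs shut.
- panel (a point): Middle of the flap panel's lower edge on the robot's side; moves with the flap. Aluminium panel lined with black rubber, 7 mm thick, x 0 to 60, y about -40 to 36 mm in the jig frame. Shut, it slopes down to the left, left edge 35 mm above the bench. At 0.5 rad its left edge is about 85 mm above the bench, at 0.65 about 97 mm.
- treadle (a point): Middle of the top face of the red treadle bar, right of the lane; moves with the flap. Bar along the jig's x, -200 to -10 mm, 28 mm wide; press anywhere, a fingertip can slide along it. Middle in the jig frame: y -100, z 52 mm shut (face tilted 0.5 rad, right side high); y -94, z 39 at 0.3; y -90, z 30 at 0.5 (level); y -85, z 24 at 0.65.
- blank: Limewood blank, a plain block 66 mm wide, 123 long, 44 high, 0.12 to 0.25 kg; origin at the centre of its underside, own y axis along its length. It lies lengthwise in the lane on the robot's side of the flap, front end about 8 to 60 mm short of it. When home its origin is at x = 8.5 mm in the jig frame and its rear end at x = -53 mm, standing out from under the flap.
- finial: Bystander to leave alone: a small turned wooden finial 38 mm across and 71 mm tall, standing; origin at the centre of its underside.
- glue: Bystander to leave alone: white glue bottle with an orange nozzle, 58 mm across, 178 mm tall, standing; origin at the centre of its underside.
- gauge: Bystander to leave alone: wooden marking gauge, 200 x 53 x 56 mm, lying; origin at the centre of its underside.
- mug: Bystander to leave alone: white spotted mug, 92 mm across, 127 mm over the handle, 93 mm tall, standing; origin at the centre of its underside.
Not all that is in view belongs to the job. Leave any blue or green look-alike of the blank alone.

How it is judged:
On the way, in this order (a step that is already met when the one before it is completed fails the run):
1. the treadle is pressed and the flap is open while the blank is still in front of it (value of joint flap above 0.34 rad and x of blank in the frame of jig below -0.055 m), for 0.2 s.
2. the blank goes under the flap while the flap is held up clear of it (value of joint flap above 0.3 rad and x of blank in the frame of jig between -0.03 and 0.02 m), for 0.1 s.
At the end, for the whole second after the job is handed in: The blank lies flat and straight in the lane, its front end within about 6 mm of the end stop, at rest, and the released flap lies on its top (flap joint 0.17 to 0.32 rad) (x of blank in the frame of jig between 0.002 and 0.015 m and y of blank in the frame of jig between -0.006 and 0.006 m and angle between the y axis of blank and the x axis of jig, either way round below 0.08 rad and angle between blank's own z axis and vertical below 0.05 rad and z of blank in the frame of jig below 0.016 m and value of joint flap between 0.17 and 0.32 rad and linear speed of blank below 0.01 m/s); the robot touches nothing.
It fails at once if the blank is lifted more than 15 mm off the lane (z of blank in the frame of jig above 0.027 m).
It fails at once if the blank is tipped (angle between blank's own z axis and vertical above 0.25 rad).
It fails at once if the finial, glue bottle, marking gauge or mug is moved more than 30 mm (distance of any of finial, glue, gauge, mug from where it was at the start of the episode above 0.03 m).
It also fails if it takes over 38 s, if anything falls off the work surface, if the arm or the gripper's body presses on something with over 40 N, if the wrist force passes 120 N, or if a joint passes its speed limit or range.

## Working session

There is one attempt and no reset: what is moved stays moved. The work goes in short steps, Python scripts to look and compute and a shell command to move; the robot and the scene stay as the last step left them, time stands still between calls to the robot, and variables do not carry over. Pictures are saved under pics/ and viewed, on a budget of 10 in all, crops included, one or two more only if the job needs it, and the job is handed in when it is done.

```bash
mkdir -p pics; python3 - <<'E'
from workcell import bot,vision
import cv2,numpy as np
for n in ("scene","top"):
    c=vision.camera(n); cv2.imwrite(f"pics/{n}0.png",c["image"][:,:,::-1]); print(n,c["K"].round(1).tolist(),c["dist_coeffs"],c["R"].round(3).tolist(),c["t"])
o=bot.get_obs();print({k:np.round(v,3).tolist() for k,v in o.items()})
E
```

```text
scene [[495.5, 0.0, 324.1], [0.0, 495.5, 247.1], [0.0, 0.0, 1.0]] [-0.07828104  0.          0.          0.          0.        ] [[0.792, -0.61, -0.012], [-0.346, -0.433, -0.832], [0.502, 0.664, -0.554]] [-0.39653937  0.29625362  1.02340013]
top [[564.6, 0.0, 323.9], [0.0, 564.6, 236.4], [0.0, 0.0, 1.0]] [-0.18147863  0.          0.          0.          0.        ] [[-0.028, -1.0, -0.003], [-0.985, 0.028, -0.169], [0.169, -0.002, -0.986]] [0.0964828  0.53218685 1.64068245]
{'clock': 0.1, 'joint_pos': [1.264, 0.241, 0.004, 1.335, -0.0, 1.571], 'joint_vel': [-0.001, -0.003, 0.004, -0.0, 0.002, 0.001], 'tau': [-0.0, -37.314, 25.301, 0.011, -0.0, -0.0], 'eef_pos': [0.151, 0.476, 0.23], 'tool_rot': [0.153, 0.988, -0.001, -0.0], 'ft_force': [-0.081, 0.498, -0.663], 'ft_torque': [-0.043, 0.017, 0.032], 'grip_width': 0.086}
```

View pics/scene0.png

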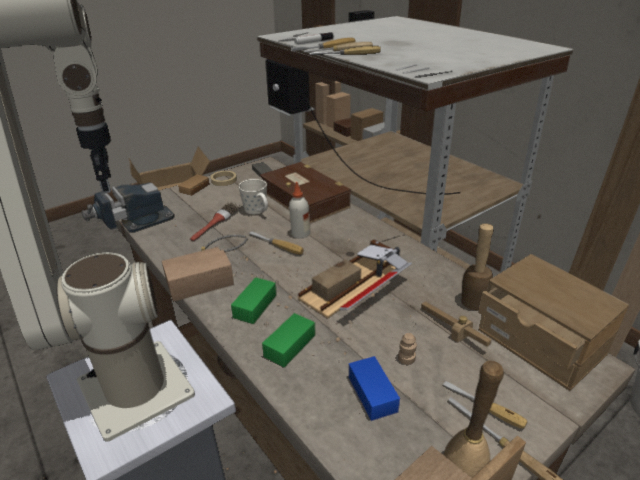

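View pics/top0.png

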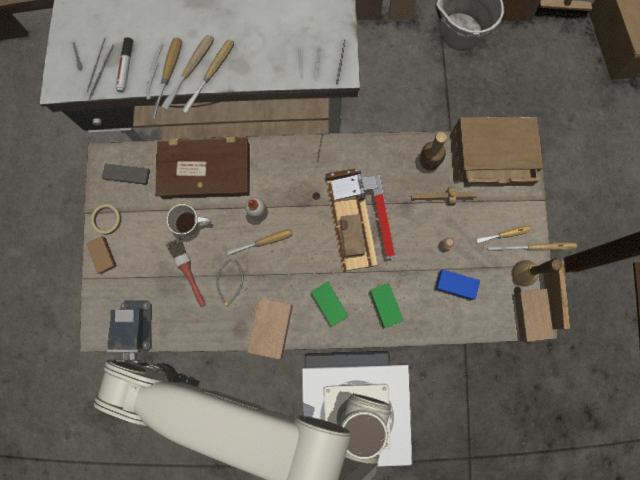

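The scene and top views show the blank in the jig lane at top (352,235). The red treadle is at (384,225) and the flap at (348,186). Things that could be mistaken for the blank are the greens at (330,303) and (387,305), the blue at (458,285), the bare board at (270,328) and the brown block at (100,255). By its description the blank is the one in the lane, so I'll measure it and check it in a close crop.

```bash
cat > h.py <<'E'
from workcell import bot,vision
import cv2,numpy as np
def ray(c,uv,z):
    p=cv2.undistortPoints(np.array(uv,float).reshape(-1,1,2),c["K"],c["dist_coeffs"])[:,0]
    R=np.array(c["R"]);t=np.array(c["t"]);C=-R.T@t
    d=np.c_[p,np.ones(len(p))]@R
    return C+d*((z-C[2])/d[:,2])[:,None]
def proj(c,X):
    return cv2.projectPoints(np.array(X,float).reshape(-1,3),cv2.Rodrigues(np.array(c["R"]))[0],np.array(c["t"]),c["K"],c["dist_coeffs"])[0][:,0]
def redmask(im):
    h=cv2.cvtColor(im,cv2.COLOR_RGB2HSV)
    return ((((h[...,0]<6)|(h[...,0]>174))&(h[...,1]>180)&(h[...,2]>90))*255).astype(np.uint8)
E
python3 - <<'E'
from h import *
c=vision.camera("top");im=c["image"]
m=redmask(im); cs,_=cv2.findContours(m,0,2); k=max(cs,key=cv2.contourArea)
b=cv2.boxPoints(cv2.minAreaRect(k));print(b,cv2.contourArea(k))
w=ray(c,b,0.052);print(w.round(4))
cr=cv2.resize(im[160:280,310:410],None,fx=5,fy=5,interpolation=cv2.INTER_CUBIC);cv2.imwrite("pics/crop1.png",cr[:,:,::-1])
E
```

```text
[[374.58163 195.86633]
 [382.1155  194.3891 ]
 [393.81485 254.05591]
 [386.28098 255.53314]] 373.5
[[ 0.6532 -0.0745  0.052 ]
 [ 0.6572 -0.0976  0.052 ]
 [ 0.4745 -0.124   0.052 ]
 [ 0.4708 -0.1014  0.052 ]]
```

View pics/crop1.png

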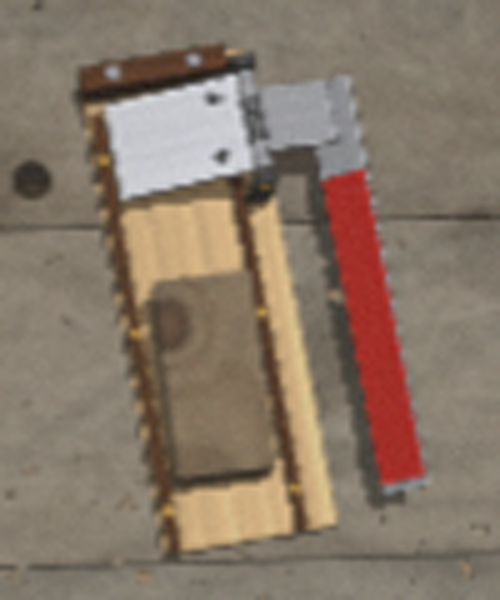

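The crop confirms the choice: the limewood blank lies in the lane with its top from about (150–245,280) to (175–270,470) in crop pixels, and the treadle is red and shut.

```bash
python3 - <<'E'
from h import *
from scipy.spatial.transform import Rotation as Ro
c=vision.camera("top")
f=lambda p:np.array(p)/5.+[310-.4,160-.4]
yaw=0.145;O=np.array([.6534,.0147]);R=np.array([[np.cos(yaw),-np.sin(yaw)],[np.sin(yaw),np.cos(yaw)]])
def J(n,p,z):
    w=ray(c,f(p),z)[:,:2];print(n,"world",w.round(3).tolist(),"jig",((w-O)@R).round(4).tolist())
J("base rear corners R,L",[(335,522),(163,553)],.012)
J("blank top front L,R rear R,L",[(150,288),(245,272),(270,467),(180,478)],.056)
J("stop top far L,R, near L",[(80,68),(225,46),(85,95)],.044)
J("panel left edge near, far",[(122,198),(105,110)],.038)
# side rays: yaw from rail lines
J("right rail rear/front, left rail rear/front",[(300,530),(240,190),(170,550),(98,105)],.024)
s=vision.camera("scene");m=redmask(s["image"]);cs,_=cv2.findContours(m,0,2)
P=lambda x,y,z:np.r_[O+R@[x,y],z]
X=[P(-.2,-.112,.058),P(-.2,-.088,.046),P(-.01,-.088,.046),P(-.01,-.112,.058)]
print("pred scene red",proj(s,X).round(1).tolist())
for k in cs:
    if cv2.contourArea(k)>80: print(cv2.boundingRect(k),cv2.boxPoints(cv2.minAreaRect(k)).round(1).tolist())
print(Ro.from_quat(bot.get_obs()["tool_rot"]).as_matrix().round(3))
for n,u in dict(glue=(256,212),finial=(447,245),mug=(182,222)).items(): print(n,ray(c,[u],.05).round(3))
E
```

```text
base rear corners R,L world [[0.451, -0.075], [0.435, 0.029]] jig [[-0.2132, -0.0599], [-0.2137, 0.046]]
blank top front L,R rear R,L world [[0.59, 0.033], [0.598, -0.024], [0.48, -0.034], [0.475, 0.019]] jig [[-0.0605, 0.0277], [-0.0606, -0.0301], [-0.1789, -0.0232], [-0.1762, 0.0304]]
stop top far L,R, near L world [[0.73, 0.071], [0.742, -0.018], [0.713, 0.069]] jig [[0.0843, 0.0447], [0.0829, -0.0451], [0.067, 0.0447]]
panel left edge near, far world [[0.649, 0.048], [0.705, 0.057]] jig [[0.0009, 0.0334], [0.0572, 0.034]]
right rail rear/front, left rail rear/front world [[0.445, -0.053], [0.656, -0.025], [0.436, 0.025], [0.712, 0.061]] jig [[-0.2155, -0.0369], [-0.0032, -0.0395], [-0.2139, 0.0421], [0.0648, 0.0369]]
pred scene red [[346.8, 307.1], [339.2, 306.4], [389.0, 271.4], [396.8, 271.4]]
(343, 273, 51, 34) [[342.70001220703125, 305.5], [391.29998779296875, 270.6000061035156], [393.20001220703125, 273.29998779296875], [344.6000061035156, 308.29998779296875]]
[[-0.953  0.302 -0.   ]
 [ 0.302  0.953 -0.001]
 [-0.    -0.001 -1.   ]]
glue [[0.614 0.284 0.05 ]]
finial [[ 0.497 -0.286  0.05 ]]
mug [[0.59 0.51 0.05]]
```

```bash
python3 -m jog '[{"claw":0.9,"translation":[-0.046,-0.042,0],"turn":[0,0,0]},{"claw":0.9,"translation":[-0.092,-0.084,0],"turn":[0,0,0]},{"claw":0.9,"translation":[-0.138,-0.126,0],"turn":[0,0,0]},{"claw":0.9,"translation":[-0.184,-0.168,0],"turn":[0,0,0]},{"claw":0.9,"translation":[-0.23,-0.21,0],"turn":[0,0,0]}]'
python3 -m jog '[{"claw":0.9,"translation":[-0.046,-0.042,0],"turn":[0,0,0]},{"claw":0.9,"translation":[-0.092,-0.084,0],"turn":[0,0,0]},{"claw":0.9,"translation":[-0.138,-0.126,0],"turn":[0,0,0]},{"claw":0.9,"translation":[-0.184,-0.168,0],"turn":[0,0,0]},{"claw":0.9,"translation":[-0.231,-0.207,0],"turn":[0,0,0]}]'
python3 -m jog '[{"claw":0.9,"translation":[0,0,0.03],"turn":[0,0,-10]},{"claw":0.9,"translation":[0,0,0.06],"turn":[0,0,-20]},{"claw":0.9,"translation":[0,0,0.09],"turn":[0,0,-30]},{"claw":0.9,"translation":[0,0,0.12],"turn":[0,0,-31.3]},{"claw":0.9,"translation":[0,0,0.12],"turn":[0,0,-31.3]}]'
python3 - <<'E'
from h import *
from scipy.spatial.transform import Rotation as Ro
o=bot.get_obs();print(o["joint_pos"].round(3) if hasattr(o["joint_pos"],"round") else o["joint_pos"],o["grip_width"]);print(Ro.from_quat(o["tool_rot"]).as_matrix().round(3))
w=vision.camera("wrist");cv2.imwrite("pics/w1.png",w["image"][:,:,::-1])
E
```

```text
clock: 0.88
eef_pos: [0.3075, 0.2054, 0.2315]
tool_rot: [0.152, 0.988, 0.0, 0.0]
ft_force: [1.1, -0.1, 0.8]
grip_width: 0.0766
clock: 1.5
eef_pos: [0.4652, -0.0622, 0.2315]
tool_rot: [0.153, 0.988, 0.0, 0.0]
ft_force: [0.8, 1.2, 0.7]
grip_width: 0.0772
clock: 2.12
eef_pos: [0.4622, -0.0598, 0.1092]
tool_rot: [-0.119, 0.993, 0.001, -0.003]
ft_force: [0.7, -0.6, -0.1]
grip_width: 0.077
[-0.129  0.273 -0.289  1.015  0.    -0.368] 0.07698809399063491
[[-0.972 -0.237 -0.006]
 [-0.237  0.972  0.001]
 [ 0.005  0.002 -1.   ]]
```

View pics/w1.png

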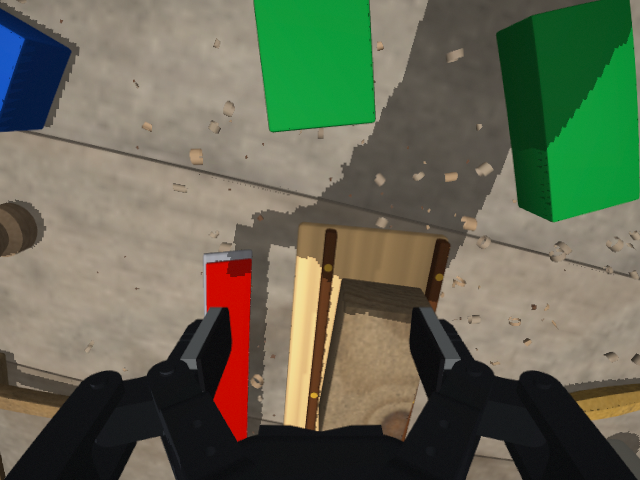

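The wrist view shows the treadle's end at (228,258), the blank's rear top edge at about (345,281)–(425,290), and the fingers to either side. I'll cast these points and compare them with the top view.

```bash
python3 - <<'E'
from h import *
w=vision.camera("wrist");yaw=.14;O=np.array([.654,.0143]);R=np.array([[np.cos(yaw),-np.sin(yaw)],[np.sin(yaw),np.cos(yaw)]])
def J(n,p,z): print(n,((ray(w,p,z)[:,:2]-O)@R).round(4).tolist())
J("blank rear top",[(345,281),(425,290)],.056)
J("blank right rear bottom-ish",[(338,305)],.056)
J("treadle end",[(205,262),(251,259)],.052)
J("base rear",[(300,225),(450,238)],.012)
J("rail tops rear R L",[(331,230),(442,240)],.024)
t=bot.get_obs()["eef_pos"];print("tcp",((np.array(t[:2])-O)@R).round(4),t[2])
# tip pixel rays at TCP height+.011
J("tips",[(205,340),(440,340)],.12)
E
```

```text
blank rear top [[-0.1916, -0.0304], [-0.1902, 0.0191]]
blank right rear bottom-ish [[-0.175, -0.0327]]
treadle end [[-0.1939, -0.1158], [-0.1987, -0.0879]]
base rear [[-0.2109, -0.0613], [-0.2118, 0.0456]]
rail tops rear R L [[-0.213, -0.0402], [-0.2133, 0.0355]]
tcp [-0.1977 -0.0473] 0.111898415511055
tips [[-0.1868, -0.0956], [-0.1967, 0.0067]]
```

```bash
python3 - <<'E'
from h import *
w=vision.camera("wrist");yaw=.14;O=np.array([.654,.0143]);R=np.array([[np.cos(yaw),-np.sin(yaw)],[np.sin(yaw),np.cos(yaw)]])
print("cam",((-w["R"].T@w["t"])[:2]-O)@R, (-w["R"].T@w["t"])[2])
J=lambda p,z:print(((ray(w,p,z)[:,:2]-O)@R).round(4).tolist())
J([(345,281),(425,290)],.012)
J([(340,305),(412,320)],.056)
g=cv2.cvtColor(w["image"],cv2.COLOR_RGB2GRAY)
print(g[265:335:2,375].tolist())
E
```

```text
cam [-0.28173414 -0.05484753] 0.25408053486296633
[[-0.1695, -0.0252], [-0.1678, 0.0357]]
[[-0.1733, -0.0317], [-0.1668, 0.0151]]
[110, 110, 111, 112, 113, 114, 54, 43, 46, 49, 49, 51, 50, 54, 50, 52, 60, 51, 53, 61, 79, 79, 80, 140, 133, 135, 145, 144, 139, 147, 150, 146, 144, 141, 146]
```

Camera is behind the blank, so the lower edge (z 12) gives the rear end at x ≈ -0.170, and the top edge agrees at -0.170. The top view gave -0.178. I'll keep clearance for both and press.

```bash
python3 -m jog '[{"claw":0.9,"translation":[-0.005,0,0.02],"turn":[0,0,0]},{"claw":0.9,"translation":[-0.005,0,0.04],"turn":[0,0,0]},{"claw":0.9,"translation":[-0.005,0,0.055],"turn":[0,0,0]},{"claw":0.9,"translation":[-0.005,0,0.07],"turn":[0,0,0]},{"claw":0.9,"translation":[-0.005,0,0.08],"turn":[0,0,0]}]'
python3 -m jog '[{"claw":0.9,"translation":[0,0,0.005],"turn":[0,0,0]},{"claw":0.9,"translation":[0,0,0.01],"turn":[0,0,0]},{"claw":0.9,"translation":[0,0,0.01],"turn":[0,0,0]}]'
python3 - <<'E'
from h import *
t=vision.camera("top");s=vision.camera("scene");w=vision.camera("wrist")
r=lambda i,x0,x1,y0,y1:cv2.resize(i[y0:y1,x0:x1],(400,300),interpolation=cv2.INTER_CUBIC)
a=np.hstack([r(t["image"],300,420,170,260),r(s["image"],290,430,220,325)])
b=np.hstack([cv2.resize(w["image"],(400,300)),a[:,:400]*0])
cv2.imwrite("pics/c2.png",np.vstack([a,b])[:,:,::-1])
E
```

```text
clock: 2.9
eef_pos: [0.4706, -0.0581, 0.0324]
tool_rot: [-0.12, 0.993, 0.001, 0.001]
ft_force: [-2.7, 8.6, 10.2]
grip_width: 0.0771
clock: 3.28
eef_pos: [0.4698, -0.0534, 0.0241]
tool_rot: [-0.121, 0.993, 0.006, 0.002]
ft_force: [-7.5, 18.0, 22.5]
grip_width: 0.0768
```

View pics/c2.png

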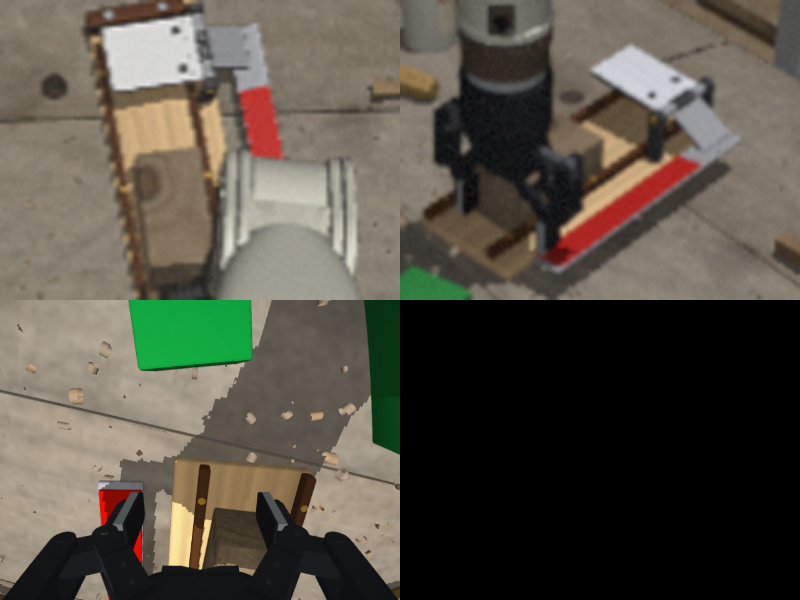

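The flap is rising: the panel looks raised in the scene view (about (650,65)), and the right fingertip is on the red bar with the left one behind the blank. The side force comes from the bar swinging left with the finger stuck to it, so I'll follow it left by 6 mm and press 5 mm deeper.

```bash
python3 -m jog '[{"claw":0.9,"translation":[0,0.003,0],"turn":[0,0,0]},{"claw":0.9,"translation":[0.001,0.006,0.002],"turn":[0,0,0]},{"claw":0.9,"translation":[0.001,0.006,0.005],"turn":[0,0,0]},{"claw":0.9,"translation":[0.001,0.006,0.005],"turn":[0,0,0]}]'
python3 - <<'E'
from h import *
s=vision.camera("scene");t=vision.camera("top")
yaw=.14;O=np.array([.654,.0143]);R=np.array([[np.cos(yaw),-np.sin(yaw)],[np.sin(yaw),np.cos(yaw)]])
def P(x,dy,dz,th):  # body at level(0.5): rotate about hinge
    pass
for a in (0,.25,.36,.5,.65):
    # panel left edge: radius from hinge, at shut z~.035,y .036; at angle a rotate about x axis
    v=np.array([.088,-.025+.007]);c_,s_=np.cos(a),np.sin(a);v=np.array([c_*v[0]-s_*v[1],s_*v[0]+c_*v[1]])
    X=[np.r_[O+R@[x,-.052+v[0]],.06+v[1]] for x in (0,.06)]
    print(a,v.round(3),"scene",proj(s,X).round(0).tolist(),"top",proj(t,X).round(0).tolist())
i=s["image"][215:305,300:430];cv2.imwrite("pics/c3.png",cv2.resize(i,None,fx=6,fy=6,interpolation=cv2.INTER_CUBIC)[:,:,::-1])
E
```

```text
clock: 3.92
eef_pos: [0.4693, -0.0497, 0.0202]
tool_rot: [-0.121, 0.993, 0.003, 0.003]
ft_force: [-6.0, 12.8, 24.1]
grip_width: 0.0766
0 [ 0.088 -0.018] scene [[356.0, 253.0], [370.0, 244.0]] top [[333.0, 199.0], [330.0, 180.0]]
0.25 [0.09  0.004] scene [[355.0, 246.0], [370.0, 237.0]] top [[333.0, 197.0], [330.0, 178.0]]
0.36 [0.089 0.014] scene [[356.0, 243.0], [370.0, 234.0]] top [[333.0, 197.0], [330.0, 177.0]]
0.5 [0.086 0.026] scene [[357.0, 239.0], [371.0, 231.0]] top [[334.0, 195.0], [331.0, 176.0]]
0.65 [0.081 0.039] scene [[358.0, 236.0], [373.0, 227.0]] top [[336.0, 194.0], [333.0, 175.0]]
```

View pics/c3.png

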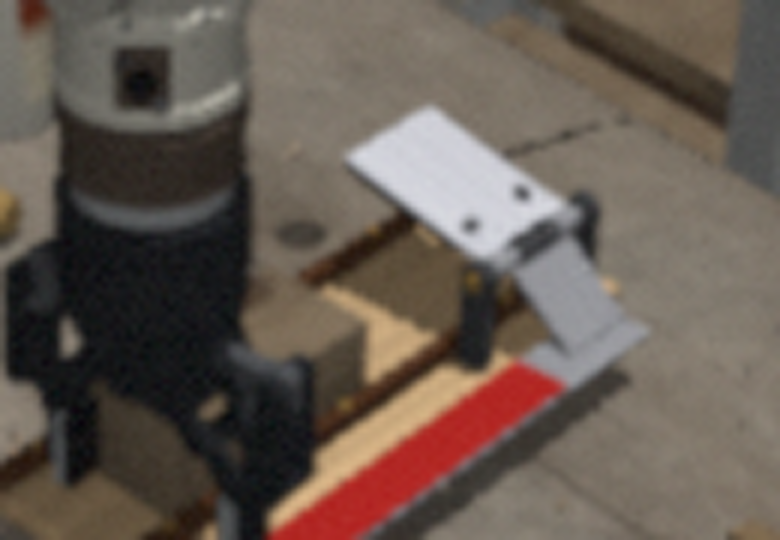

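The panel's left corners read (358,241) and (372,232) in scene pixels, which puts the flap at about 0.45–0.5: open, with the blank still in front. Now I push along the lane, with jig +x d = tool (-0.995d, -0.10d).

```bash
python3 -m jog '[{"claw":0.9,"translation":[-0.008,-0.001,0],"turn":[0,0,0]},{"claw":0.9,"translation":[-0.016,-0.002,0],"turn":[0,0,0]},{"claw":0.9,"translation":[-0.024,-0.0025,0],"turn":[0,0,0]},{"claw":0.9,"translation":[-0.032,-0.003,0],"turn":[0,0,0]},{"claw":0.9,"translation":[-0.04,-0.004,0],"turn":[0,0,0]}]'
python3 - <<'E'
from h import *
s=vision.camera("scene");w=vision.camera("wrist")
i=s["image"][215:305,310:430];a=cv2.resize(i,(400,300),interpolation=cv2.INTER_CUBIC)
cv2.imwrite("pics/c4.png",np.hstack([a,cv2.resize(w["image"],(400,300))])[:,:,::-1])
E
```

```text
clock: 4.65
eef_pos: [0.5059, -0.0485, 0.0179]
tool_rot: [-0.119, 0.993, -0.001, -0.001]
ft_force: [-6.1, -1.9, 9.2]
grip_width: 0.0767
```

View pics/c4.png

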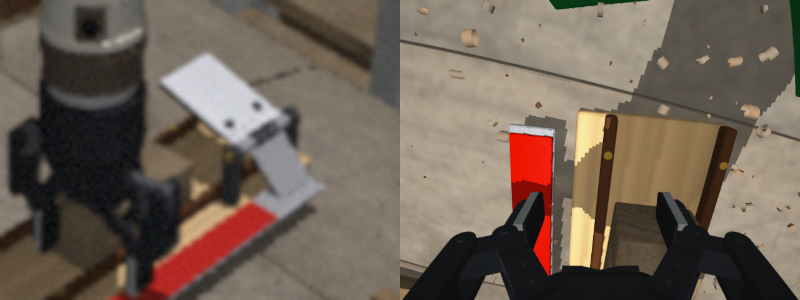

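The load has dropped to 9 N and the panel corner is at (358,240), so the flap is at about 0.5. The finger is on the blank's rear; I keep pushing.

```bash
python3 -m jog '[{"claw":0.9,"translation":[-0.01,-0.001,0],"turn":[0,0,0]},{"claw":0.9,"translation":[-0.02,-0.002,0],"turn":[0,0,0]},{"claw":0.9,"translation":[-0.03,-0.003,0],"turn":[0,0,0]},{"claw":0.9,"translation":[-0.04,-0.004,0],"turn":[0,0,0]},{"claw":0.9,"translation":[-0.05,-0.005,0],"turn":[0,0,0]}]'
python3 -m jog '[{"claw":0.9,"translation":[-0.008,-0.001,0],"turn":[0,0,0]},{"claw":0.9,"translation":[-0.016,-0.002,0],"turn":[0,0,0]},{"claw":0.9,"translation":[-0.024,-0.0025,0],"turn":[0,0,0]},{"claw":0.9,"translation":[-0.03,-0.003,0],"turn":[0,0,0]}]'
python3 - <<'E'
from h import *
s=vision.camera("scene");w=vision.camera("wrist")
i=s["image"][215:305,310:430];a=cv2.resize(i,(400,300),interpolation=cv2.INTER_CUBIC)
cv2.imwrite("pics/c5.png",np.hstack([a,cv2.resize(w["image"],(400,300))])[:,:,::-1])
t=bot.get_obs()["eef_pos"];yaw=.14;R=np.array([[np.cos(yaw),-np.sin(yaw)],[np.sin(yaw),np.cos(yaw)]]);print((np.array(t[:2])-[.654,.0143])@R)
E
```

```text
clock: 5.38
eef_pos: [0.556, -0.0416, 0.0179]
tool_rot: [-0.119, 0.993, -0.001, -0.001]
ft_force: [-6.0, -1.0, 7.4]
grip_width: 0.077
clock: 5.88
eef_pos: [0.5861, -0.0375, 0.0181]
tool_rot: [-0.119, 0.993, -0.001, -0.0]
ft_force: [-6.0, -2.3, 7.0]
grip_width: 0.0766
[-0.0734658  -0.04191375]
```

View pics/c5.png

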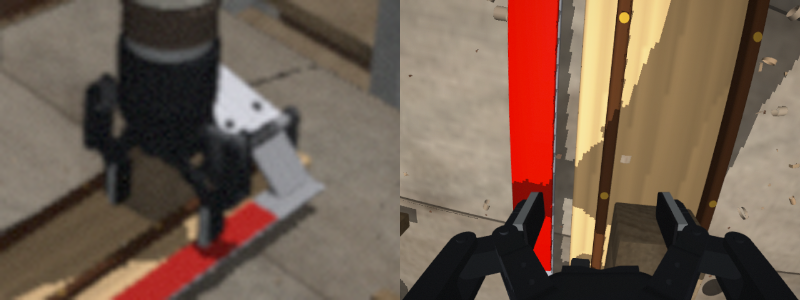

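The blank is going under the raised panel, with the finger still square on its rear. I push the last few millimetres slowly until the force rises at the stop.

```bash
python3 -m jog '[{"claw":0.9,"translation":[-0.004,0,0],"turn":[0,0,0]},{"claw":0.9,"translation":[-0.007,-0.0005,0],"turn":[0,0,0]},{"claw":0.9,"translation":[-0.01,-0.001,0],"turn":[0,0,0]}]'
python3 -m jog '[{"claw":0.9,"translation":[-0.002,0,0],"turn":[0,0,0]},{"claw":0.9,"translation":[-0.003,0,0],"turn":[0,0,0]}]'
```

```text
clock: 6.35
eef_pos: [0.5959, -0.036, 0.0183]
tool_rot: [-0.119, 0.993, -0.001, -0.0]
ft_force: [-5.7, -1.4, 7.8]
grip_width: 0.0765
clock: 6.6
eef_pos: [0.5989, -0.0354, 0.0183]
tool_rot: [-0.119, 0.993, -0.001, -0.0]
ft_force: [-6.2, -1.8, 7.8]
grip_width: 0.0768
```

```bash
python3 -m jog '[{"claw":0.9,"translation":[-0.002,0,0],"turn":[0,0,0]},{"claw":0.9,"translation":[-0.004,0,0],"turn":[0,0,0]}]'
python3 -m jog '[{"claw":0.9,"translation":[-0.002,0,0],"turn":[0,0,0]},{"claw":0.9,"translation":[-0.003,0,0],"turn":[0,0,0]}]'
```

```text
clock: 6.85
eef_pos: [0.6028, -0.0345, 0.0184]
tool_rot: [-0.119, 0.993, -0.001, -0.0]
ft_force: [-5.7, -2.4, 7.3]
grip_width: 0.0769
clock: 7.1
eef_pos: [0.6046, -0.0341, 0.0183]
tool_rot: [-0.119, 0.993, -0.001, -0.001]
ft_force: [-9.4, -2.5, 10.5]
grip_width: 0.0772
```

```bash
python3 -m jog '[{"claw":0.9,"translation":[-0.002,0,0],"turn":[0,0,0]},{"claw":0.9,"translation":[-0.003,0,0],"turn":[0,0,0]}]'
python3 - <<'E'
from h import *
w=vision.camera("wrist");cv2.imwrite("pics/c6.png",w["image"][:,:,::-1])
E
```

```text
clock: 7.35
eef_pos: [0.6045, -0.0338, 0.018]
tool_rot: [-0.119, 0.993, -0.001, -0.004]
ft_force: [-15.1, -3.7, 15.6]
grip_width: 0.0771
```

The force climbs (15 N) with no further motion, so the blank is home. I'll draw back first and then let the treadle up gently.

```bash
python3 -m jog '[{"claw":0.9,"translation":[0.008,0.001,0],"turn":[0,0,0]},{"claw":0.9,"translation":[0.02,0.002,0],"turn":[0,0,0]},{"claw":0.9,"translation":[0.03,0.003,0],"turn":[0,0,0]},{"claw":0.9,"translation":[0.03,0.003,0],"turn":[0,0,0]}]'
python3 -m jog '[{"claw":0.9,"translation":[0,0,-0.005],"turn":[0,0,0]},{"claw":0.9,"translation":[0,0,-0.01],"turn":[0,0,0]},{"claw":0.9,"translation":[0,0,-0.015],"turn":[0,0,0]},{"claw":0.9,"translation":[0,0,-0.02],"turn":[0,0,0]},{"claw":0.9,"translation":[0,0,-0.025],"turn":[0,0,0]}]'
python3 -m jog '[{"claw":0.9,"translation":[0,0,-0.01],"turn":[0,0,0]},{"claw":0.9,"translation":[0,0,-0.04],"turn":[0,0,0]},{"claw":0.9,"translation":[0,0,-0.09],"turn":[0,0,0]},{"claw":0.9,"translation":[0,0,-0.14],"turn":[0,0,0]},{"claw":0.9,"translation":[0,0,-0.17],"turn":[0,0,0]}]'
python3 -m jog '[{"claw":0.9,"translation":[0.06,0,0],"turn":[0,0,0]},{"claw":0.9,"translation":[0.12,0,0],"turn":[0,0,0]},{"claw":0.9,"translation":[0.18,0,0],"turn":[0,0,0]},{"claw":0.9,"translation":[0.2,0,0],"turn":[0,0,0]},{"claw":0.9,"translation":[0.2,0,0],"turn":[0,0,0]}]'
python3 - <<'E'
from h import *
t=vision.camera("top");s=vision.camera("scene")
a=cv2.resize(t["image"][165:275,310:410],(400,440),interpolation=cv2.INTER_CUBIC);b=cv2.resize(s["image"][215:325,305:405],(400,440),interpolation=cv2.INTER_CUBIC)
cv2.imwrite("pics/c7.png",np.hstack([a,b])[:,:,::-1])
E
```

```text
clock: 7.9
eef_pos: [0.5835, -0.0366, 0.0204]
tool_rot: [-0.12, 0.993, -0.001, 0.005]
ft_force: [1.2, 0.2, 8.5]
grip_width: 0.077
clock: 8.52
eef_pos: [0.5785, -0.0361, 0.041]
tool_rot: [-0.119, 0.993, 0.0, -0.001]
ft_force: [0.6, 0.3, -0.3]
grip_width: 0.0766
clock: 9.15
eef_pos: [0.5801, -0.0363, 0.215]
tool_rot: [-0.119, 0.993, -0.0, 0.002]
ft_force: [0.5, 0.8, -0.2]
grip_width: 0.0769
clock: 9.78
eef_pos: [0.3838, -0.0839, 0.2122]
tool_rot: [-0.119, 0.993, -0.0, 0.001]
ft_force: [-0.7, -0.1, 0.2]
grip_width: 0.0771
```

View pics/c7.png

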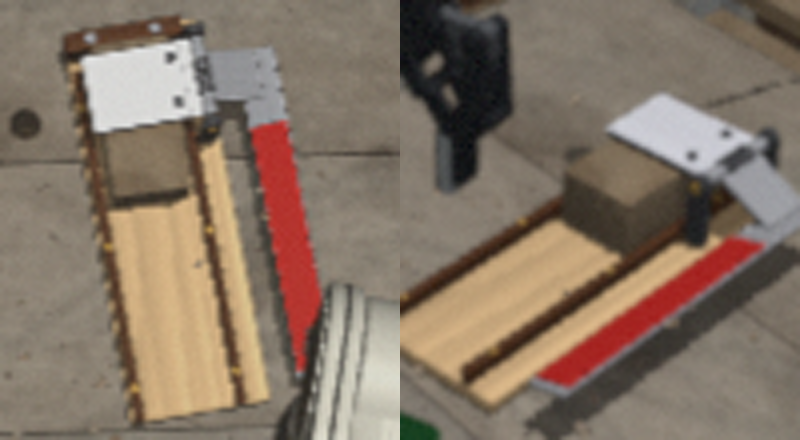

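The flap lies level on the blank, with the rear edge at crop (110,199)–(187,187). Now a numeric check.

```bash
python3 - <<'E'
from h import *
t=vision.camera("top");s=vision.camera("scene");yaw=.14;O=np.array([.654,.0143]);R=np.array([[np.cos(yaw),-np.sin(yaw)],[np.sin(yaw),np.cos(yaw)]])
J=lambda c,p,z:print(((ray(c,p,z)[:,:2]-O)@R).round(4).tolist())
g=lambda p:np.array(p)/4.-.4
J(t,g([(109,199),(187,187)])+[310,165],.056)
J(s,g([(165,178),(231,203)])+[305,215],.056)   # rear top L,R
J(s,g([(166,220),(227,251)])+[305,215],.012)
X=[np.r_[O+R@[-.053,y],z] for z in (.056,.012) for y in (.033,-.033)]
print("pred home rear, scene crop",((proj(s,X)-[305,215])*4).round(0).tolist(),"top crop",((proj(t,X)-[310,165])*4).round(0).tolist())
E
```

```text
[[-0.0512, 0.0344], [-0.0519, -0.0247]]
[[-0.0565, 0.0211], [-0.048, -0.029]]
[[-0.046, 0.0291], [-0.0439, -0.0238]]
pred home rear, scene crop [[154.0, 167.0], [229.0, 207.0], [153.0, 220.0], [227.0, 261.0]] top crop [[110.0, 199.0], [197.0, 185.0], [109.0, 211.0], [193.0, 197.0]]
```

```bash
python3 -c "
from workcell import bot
print(bot.job_done(),bot.get_obs()['clock'])"
```

```text
the job is handed in; nothing more can be done
the job is handed in; nothing more can be done
```

The blank is loaded and the job is handed in; the clock stood at about 9.9 s, well inside the 38 s limit. The hand-in gave no verdict.

**What I did:** The right fingertip pressed the treadle and held the flap at about 0.5 rad. The left fingertip pushed the blank under the flap until the force rose to about 15 N with no further motion, which is contact with the end stop. I then drew back, let the treadle up and moved clear.

**Last checks:**
- **Position:** in the top view the blank's rear edge is at jig x -0.051 to -0.052, where -0.053 is home, and it lies straight.
- **Flap:** the panel looks level on the blank in both views; I judged the flap angle by eye and did not measure it.
- **Contact:** the arm is clear and the wrist force is near zero.
- **Bystanders:** the arm's path kept clear of the finial, glue bottle, gauge and mug, but I did not measure them again at the end.

**Disagreements:**
- **Final rear edge:** the scene view's hand-picked corners scattered from -0.044 to -0.057. I relied on the top view and the contact force.
- **Blank before the push:** its rear end read -0.178 from the top view and -0.170 from the wrist view. I left clearance for both.
- **Treadle force:** at first it took about 24 N instead of 6 N because the finger stuck to the bar. It fell to between 7 and 10 N once the finger slid.

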